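# Load, clamp and tilt a circuit board in a soldering jig

### The job

Lay the loose green circuit board with the finned heat sink flat in the pocket of the tilting soldering jig, components up and the heat sink on the robot's side (the bare strip under the clamp), and press the red-handled toggle clamp right down so that its pad holds the board. Only then swing the cradle with the black-knobbed lever towards the robot to its 45-degree working position and slide the red-knobbed lock bolt fully home in the index plate. Leave the board clamped, the jig locked, and the other things on the bench where they are.

Things in the scene. Friction and masses are not known exactly. Their poses are not given: they have to be found in the camera images.
- board: Green circuit board 76 (its x) x 100 (its y) x 3 mm, 0.1-0.15 kg, loose, lying on the bench left of the jig. Origin: centre of its underside; z up through the components. On it: heat sink (see point); capacitors 16 mm high at x = -27, y = +-42; terminal block 10 mm high at (31, -32); white relay 8 mm high at (26, 36). Middle of its +x edge bare: the clamp pad lands at (22, 0).
- heat_sink (a point): Top centre of the board's aluminium finned heat sink, at x = -16, y = 0, z = 29 mm in the board's frame. The sink is 36 (x) x 22 (y) mm and 26 mm high: grip it across its 22 mm (along the board's y); 25 mm on either side only chips 1 mm high. It must end on the jig's -x side.
- board_front (a point): Point on the board's underside, 35 mm along the board's -x (heat sink edge) from its origin.
- jig: Tilting soldering jig, fixed: grey base 170 (x) x 285 (y) mm, two blue brackets at y = +-84 mm carrying the cradle's trunnions. Origin: on the bench under the cradle's middle; +x away from the robot (turned at most 12 degrees), +y left, z up. Trunnion axis along y at x = 0, z = 92 mm. Jig points below are in this frame, mm, cradle level.
- nest (a point): Centre of the pocket's floor in the cradle, jig (0, 0, 100): the board's origin belongs here, its x and y along this point's. Tilts with the cradle. Pocket 80 x 104 mm (2 mm play on each side), 6 mm deep, formed by guides near the corners that flare outward at 40 degrees for 7 mm above it; the sides' middles are open. The board rests on two black rails.
- nest_front (a point): Point in the pocket's floor plane, 35 mm along the pocket's -x (robot's side) from nest.
- cradle (a joint): Tilt of the cradle, rad: 0 = level (stop, loading), grows as its top turns towards the robot (-x); stop at 0.82. Its index plate (right end) has notches at 0 and 0.785 (45 degrees, working position). Stays where left (friction 0.3 N m). Within about 0.06 rad of a notch the bolt's round nose enters and draws it true: swing it to its stop at 0.82, then push the bolt.
- lever_knob (a point): Centre of the black ball knob, 22 mm dia., on the tilt lever (9 mm rod) outside the left bracket, 85 mm from the trunnion axis, rigid with the cradle. Level: jig (33, 122, 170), leaning 23 degrees back; at 45 degrees tilt (-32, 122, 171). Pull it towards the robot from behind with shut fingers pressed on the ball (4 to 10 N), or pinch it from above. 40 mm free behind and left of it.
- clamp_handle (a joint): Angle between handle and arm of the toggle clamp at the cradle's rear, rad: starts open at 2.65 (both standing up); 0 = links in line (dead centre), stop at -0.04 = shut, over centre and locked: handle almost flat, pointing away from the robot, arm pressing on the board. Stays where left. The handle turns on a pin carried by the arm, so follow handle_end.
- handle_end (a point): Tip of the clamp handle; the outer 55 mm are a red grip 13 mm thick. Open at jig (116, 0, 222), grip rising 74 degrees; it swings away from the robot and down, in the jig's xz plane, roughly on a 75 mm arc about (104, 0, 150), to (179, 0, 143), 8 degrees, when shut. Push the grip 15 to 25 mm from its tip from the robot's side and above with shut fingers, 2 to 10 N.
- clamp_pad: Black rubber tip, 15 mm dia., of the clamp arm's sprung spindle; origin: centre of its face. Shut on the board it presses at board (22, 0) with about 6 N. Open, the arm stands upright at jig x = 72, up to 85 mm over the cradle, with this tip pointing to the robot at x about 50: keep the gripper clear when loading.
- bolt (a joint): Lock bolt on the jig's right side, m: 0 = drawn (starts 0 to 0.003), 0.024 = fully home, growing as it slides to the jig's +y, towards the cradle. 10 mm rod with a round nose, friction 2 N. Unless a notch is opposite, the nose meets the index plate at about 0.010; keep it drawn while the cradle turns.
- bolt_knob (a point): Centre of the red ball knob, 18 mm dia., on a stem on the bolt, 26 mm above the bolt's axis. Drawn: jig (-45, -155, 118); home: 24 mm further to +y. Push it from its right side with shut fingers (5 to 15 N); 40 mm free to its right above the rod.
- solder_reel: Bystander: blue reel of solder, 64 x 60 x 44 mm, behind the jig. Origin under its centre. Leave alone.
- tip_cleaner: Bystander: brass-coloured round tip cleaner, 72 mm dia., 58 mm high. Origin under its centre. Leave alone.
- side_cutters: Bystander: red and blue side cutters, 170 x 60 x 16 mm. Origin under its centre. Leave alone.
- multimeter: Bystander: black analogue multimeter, 150 x 98 x 78 mm. Origin under its centre. Leave alone.
- marker: Bystander: marker pen, 18 x 113 x 20 mm. Origin under its centre. Leave alone.
- plug_adapter: Bystander: black plug adapter, 37 x 53 x 37 mm. Origin under its centre. Leave alone.

How it is judged:
By the outcome, as a careful person would: the job done as asked, in the order asked, and still so for the second after the job is handed in, with the robot touching nothing.
It also fails if it takes over 67 s, if anything falls off the work surface, if the arm or the gripper's body presses on something with over 40 N, if the wrist force passes 120 N, or if a joint passes its speed limit or range.

### The arm

A 7-joint arm with a two-finger parallel gripper is mounted at the origin on a cart in front of the work surface, level with it; the furniture and walls round the work are solid. World frame = base frame: x ahead of the robot, y to its left, z up, the work surface at z = 0. Lengths are in m, angles in rad, forces in N, time in s.
With the tool pointing down it reaches from about 0.425 to 0.95 m from the base axis. Payload 4.7 kg.
Tool frame: the origin (TCP) lies on the mounting face of the last link; the fingertips stand 173 mm ahead of it and the grasp point (between the pads) lies 155 mm ahead of it; z points along the fingers, y is the line along which they close (so a half turn about z gives the same grasp; the last joint's range is limited). The gripper opens to 85 mm and grips with 20 to 120 N. Pads are 22 mm wide; open, the fingers measure 114 mm over their backs; the gripper's body (76 mm by 85 mm) begins 54 mm behind the grasp point. The pads swing forward as they close: fully open they stand 13 mm farther back than shut.
Start: joints at [-1.348, 0.469, -0.049, 1.532, 0.024, 1.141, -0.082], TCP at [0.168, 0.654, 0.405] pointing down, gripper open.
Joint ranges: [-2.59, 2.59], [-0.33, 1.99], [-1.39, 1.29], [0.1, 2.45], [-1.04, 4.18], [0.21, 1.99], [-2.66, 2.66]. Speed limits (rad/s): [2.57, 2.57, 3.14, 3.14, 3.14, 3.14, 3.14].

### API

Orientations are given as a unit quaternion [x, y, z, w].
In Python, from workcell import readout, capture, camera_params, order gives the robot as it stands. The module is installed in compiled form; this text tells all that it offers.
- The arm moves only by the shell command python3 -m handwheel 'ROWS' [OPENING] [FORCE]. ROWS is JSON, a list of rows, each an object with "linear": the shift along the tool's x, y, z in mm, a list of three; "roll": the turn about the tool's z in rad. A call has 1 to 20 rows; each row shifts and turns the commanded pose from where the row before left it, along the tool's axes as they then stand; what a row does not reach is not made up. A row lasts 1/12 s, in which the tool goes at most 41.7 mm and 7.16 degrees, less where a joint would pass 70% of its speed; a pose out of reach is approached as far as the arm can. A call with a gripper value outside its range is refused whole. OPENING is the opening, from -1 (shut) to 1 (fully open), so that 0 is half open, set as the call begins (- or left out, the last holds). The fingers move at their own pace and stop on an object; FORCE is the grip in N (left out, the last holds). Time passes only in rows, so rows that do not move let the fingers close. It gives the time, the measured TCP pose, the force, the opening and the grip force at its end, in the units of the state.
- readout.get_obs(): the state, without advancing time (a new reading comes with each control period).
- capture(name): name is "side" or "top" or "wrist"; returns (picture, depth): 384x512x3 uint8, red, green, blue; 384x512 float32, m along the optical axis (not along the pixel's ray), 0 where there is no reading.
- camera_params(name): a dict with "fx", "fy", "cx", "cy" (pixels), "extrinsics" (4x4, takes a point from camera to world coordinates); the wrist camera has in their place "T_tool_cam" (4x4, takes a point from camera to tool coordinates, whose origin is the TCP and whose axes are the flange's). Camera axes: x right, y down, z forward; pixel columns grow to the right and rows downward; lengths in m; the calibration is good to about 2 mm. A picture is of the moment at which its call begins: read the wrist's pose just before it. camera_params takes no time and is no camera call.
- order.hand_in(): hands the job in; it is judged then, once.
The state is a dict: "time_s": time; "joint_pos": joint angles; "joint_vel": joint speeds; "joint_efforts": joint torques, N m; "tool_pos": TCP position; "ee_rot": TCP orientation; "force": force on the tool from outside, world axes, zero at the start; "torque": the same for the moment, N m; "opening": opening from 0.0 (shut) to 1.0 (fully open); "grip_force": force on a finger pad.
Only numpy, scipy, OpenCV 4.12 (cv2) and the standard library are available. Lean on these libraries where they do the work, as an engineer would, in place of code of your own. Each camera call takes 0.05 s, during which the arm holds its last target. There are 200 camera calls.

## Working session

There is one attempt and no reset: what is moved stays moved. The work goes in short steps, Python scripts to look and compute and a shell command to move; the robot and the scene stay as the last step left them, time stands still between calls to the robot, and variables do not carry over. Pictures are saved under pics/ and viewed, at most 10 in all, crops included, and the job is handed in when it is done.

```bash
mkdir -p pics; ls; cat > h.py <<'E'
import numpy as np, cv2
from workcell import readout, capture, camera_params, order
from scipy.spatial.transform import Rotation as R
def T_of(o):
    T=np.eye(4);T[:3,:3]=R.from_quat(o["ee_rot"]).as_matrix();T[:3,3]=o["tool_pos"];return T
def shot(n,save=None):
    o=readout.get_obs();im,d=capture(n);p=camera_params(n)
    E=T_of(o)@np.array(p["T_tool_cam"]) if n=="wrist" else np.array(p["extrinsics"])
    np.savez(f"last_{n}.npz",im=im,d=d,E=E,K=[p["fx"],p["fy"],p["cx"],p["cy"]])
    if save: cv2.imwrite("pics/"+save,im[...,::-1])
    return im,d,E,[p["fx"],p["fy"],p["cx"],p["cy"]]
def load(n):
    z=np.load(f"last_{n}.npz");return z["im"],z["d"],z["E"],z["K"]
def cloud(im,d,E,K):
    v,u=np.mgrid[:d.shape[0],:d.shape[1]]
    P=np.stack([(u-K[2])/K[0]*d,(v-K[3])/K[1]*d,d],-1)@E[:3,:3].T+E[:3,3]
    P[d<=0]=np.nan;return P
def proj(P,E,K):
    q=(np.asarray(P)-E[:3,3])@E[:3,:3];return q[...,0]/q[...,2]*K[0]+K[2],q[...,1]/q[...,2]*K[1]+K[3]
E
python3 - <<'E'
from h import *
a=shot("top","top1.png");shot("side","side1.png")
o=readout.get_obs();print(o)
im=a[0];print(a[2],a[3])
E
```

```text
pics
{'time_s': 0.1, 'joint_pos': array([-1.34789841,  0.46939467, -0.04858   ,  1.53354804,  0.024088  ,
        1.14099944, -0.08231932]), 'joint_vel': array([ 0.00016514, -0.00062364,  0.0007795 , -0.00244432, -0.00026187,
       -0.00062273,  0.00014793]), 'joint_efforts': array([ 1.22991551e-03, -5.11514533e+01, -4.66055470e-02, -2.38388693e+01,
        1.08574450e-02,  4.37663170e-03, -4.29079492e-06]), 'tool_pos': array([0.16810394, 0.65351955, 0.40375439]), 'ee_rot': array([ 1.25571160e-01,  9.92084223e-01, -8.78364975e-04, -8.28547690e-05]), 'force': array([ 0.21287889,  0.09012604, -0.42606471]), 'torque': array([-0.01721432, -0.06805943, -0.03399252]), 'grip_force': 0.0, 'opening': 1.0010687221216164}
[[-0.00374087 -0.98063798  0.19579365  0.23248101]
 [-0.99995797  0.00202935 -0.00894131 -0.01674441]
 [ 0.00837085 -0.19581887 -0.98060435  1.5395779 ]
 [ 0.          0.          0.          1.        ]] [466.2515177169684, 466.2515177169684, 263.8014412204175, 195.31438130548355]
```

View pics/top1.png

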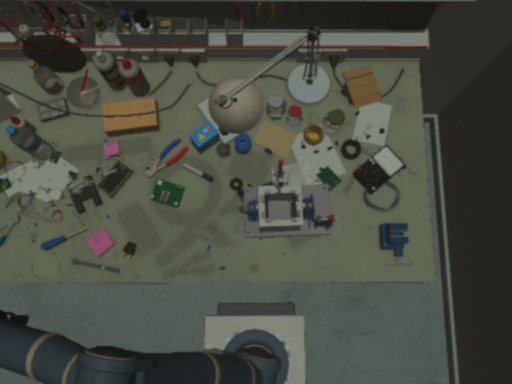

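View pics/side1.png

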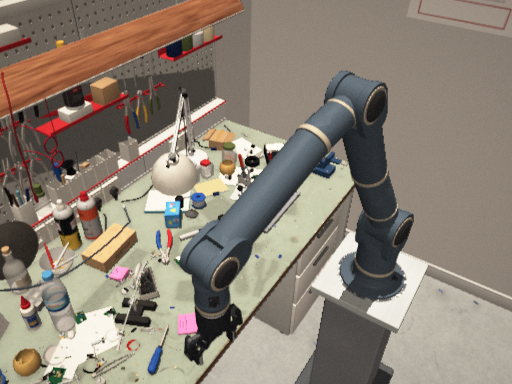

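The top view shows the board around pixel (168,194), the jig around (287,210) with its black knob at left (~243,190) and red knob at right (~331,218), and the arm at the bottom left. I'll enlarge both regions.

```bash
python3 - <<'E'
from h import *
a=load("top");im=a[0]
c1=cv2.resize(im[170:220,140:200],(400,333),interpolation=cv2.INTER_CUBIC)
c2=cv2.resize(im[155:245,230:345],(767,600),interpolation=cv2.INTER_CUBIC)
c2=c2[:,:]
out=np.zeros((600,800,3),np.uint8)
c2=cv2.resize(im[155:245,230:345],(511,400),interpolation=cv2.INTER_CUBIC)
c1=cv2.resize(im[175:215,145:193],(288,240),interpolation=cv2.INTER_CUBIC)
out[:400,:511]=c2; out[:240,512:]=c1
cv2.imwrite("pics/crop1.png",np.clip(out[:400].astype(float)*1.5,0,255).astype(np.uint8)[...,::-1])
P=cloud(*a)
for u,v in [(168,194),(174,194),(162,194),(156,185),(185,182),(150,202),(178,207),(243,190),(331,218),(280,165)]: print(u,v,P[v,u].round(3))
E
```

```text
168 194 [0.539 0.285 0.031]
174 194 [ 0.546  0.273 -0.007]
162 194 [0.54  0.306 0.024]
156 185 [0.576 0.333 0.002]
185 182 [ 0.586  0.236 -0.   ]
150 202 [ 0.518  0.351 -0.002]
178 207 [0.5   0.256 0.002]
243 190 [0.555 0.039 0.015]
331 218 [ 0.444 -0.236  0.122]
280 165 [ 0.589 -0.077  0.211]
```

View pics/crop1.png

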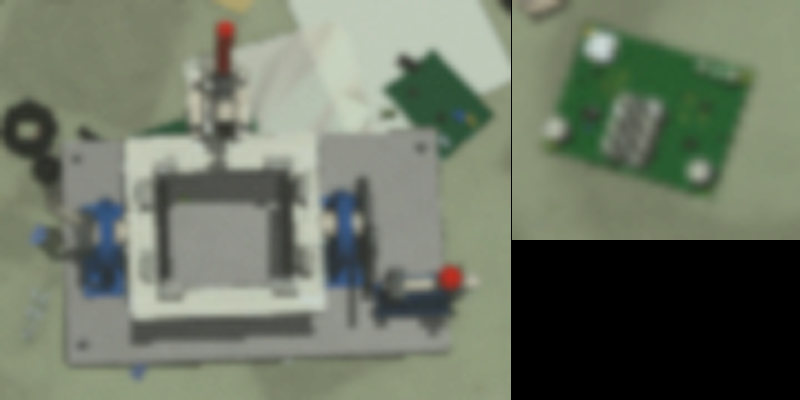

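The board's capacitors and heat sink lie on its robot-facing edge, at (555,127), (700,170) and (633,130) in the crop. That gives a board yaw of about -16° and a jig yaw of about +2°. Next I'll refine both and get the wrist camera's geometry.

```bash
cat >> h.py <<'E'
def go(target,yaw=None,off=0.155):
    """print tool-axis mm to bring point off ahead of TCP to world target; yaw = desired angle(deg) of tool y minus 90"""
    o=readout.get_obs();T=T_of(o);p=T[:3,3]+T[:3,2]*off
    d=T[:3,:3].T@(np.array(target)-p)*1000
    y=np.degrees(np.arctan2(T[1,1],T[0,1]))-90
    print("lin",d.round(1),"cur yaw",y.round(2),"roll",None if yaw is None else np.radians(y-yaw).round(3),"tilt",T[:3,2].round(4),"t",round(o["time_s"],2),"F",o["force"].round(1))
E
python3 - <<'E'
from h import *
im,d,E,K=load("top");P=cloud(im,d,E,K)
sub=np.zeros(im.shape[:2],bool);sub[175:215,145:193]=1
i=im.astype(int)
g=(i[...,1]>i[...,0]+25)&(i[...,1]>i[...,2]+12)&sub
r=cv2.minAreaRect(np.argwhere(g)[:,::-1].astype(np.float32));print(r,g.sum())
def ray(u,v,z):
    dd=E[:3,:3]@np.array([(u-K[2])/K[0],(v-K[3])/K[1],1]);return E[:3,3]+dd*(z-E[2,3])/dd[2]
c=cv2.boxPoints(r);print(np.array([ray(*q,.003) for q in c]).round(3),ray(*r[0],.003).round(3))
# jig base corners (crop scale 4.444): 
f=lambda x,y:(230+x/4.444-.5+.1,155+y/4.444-.4)
for n,q,z in [("bl",(66,365),.01),("br",(452,350),.01),("tr",(440,128),.01),("tl",(63,143),.01),("blk",(40,235),.17),("red",(452,277),.118),("hnd",(225,30),.222)]:
    u,v=f(*q);print(n,ray(u,v,z).round(3),P[int(round(v)),int(round(u))].round(3))
print(camera_params("wrist"))
go([.54,.28,.2],-16)
E
```

```text
((167.3499755859375, 192.94998168945312), (27.828041076660156, 21.187259674072266), 18.434947967529297) 316
[[0.529 0.348 0.003]
 [0.598 0.328 0.003]
 [0.567 0.238 0.003]
 [0.499 0.259 0.003]] [0.548 0.293 0.003]
bl [0.399 0.033 0.01 ] [ 0.4    0.035 -0.006]
br [ 0.41  -0.253  0.01 ] [ 0.413 -0.254 -0.005]
tr [ 0.578 -0.249  0.01 ] [ 0.581 -0.251  0.003]
tl [0.567 0.036 0.01 ] [0.566 0.036 0.01 ]
blk [0.469 0.046 0.17 ] [0.5   0.052 0.003]
red [ 0.448 -0.238  0.118] [ 0.447 -0.236  0.124]
hnd [ 0.597 -0.077  0.222] [ 0.598 -0.077  0.222]
{'fx': 310.5876437897549, 'fy': 310.5876437897549, 'cx': 255.5938367300285, 'cy': 195.36428283891044, 'T_tool_cam': array([[-1.16236055e-03, -9.59073071e-01, -2.83156304e-01,
         7.23760968e-02],
       [ 9.99999316e-01, -1.15096189e-03, -2.06610974e-04,
         4.07594548e-04],
       [-1.27747094e-04, -2.83156351e-01,  9.59073753e-01,
         3.06235790e-02],
       [ 0.00000000e+00,  0.00000000e+00,  0.00000000e+00,
         1.00000000e+00]])}
lin [-453.2 -268.7   49.3] cur yaw -14.43 roll 0.027 tilt [-4.0e-04 -1.7e-03 -1.0e+00] t 0.1 F [ 0.2  0.1 -0.4]
```

```bash
python3 -m handwheel '[{"linear":[-20,-11,2],"roll":0.04},{"linear":[-34,-20,4],"roll":0},{"linear":[-34,-20,4],"roll":0},{"linear":[-34,-20,4],"roll":0},{"linear":[-34,-20,4],"roll":0},{"linear":[-34,-20,4],"roll":0},{"linear":[-34,-20,4],"roll":0},{"linear":[-34,-20,4],"roll":0},{"linear":[-34,-20,4],"roll":0},{"linear":[-34,-20,4],"roll":0},{"linear":[-34,-20,4],"roll":0},{"linear":[-34,-20,4],"roll":0},{"linear":[-34,-20,4],"roll":0},{"linear":[-14,-2,0],"roll":0},{"linear":[0,0,0],"roll":0},{"linear":[0,0,0],"roll":0}]' 1 && python3 - <<'E'
from h import *
shot("wrist","w1.png");go([.533,.298,.02],-17)
E
```

```text
time_s: 1.43
tool_pos: [0.5195, 0.2847, 0.3543]
ee_rot: [0.146, 0.989, -0.0, -0.001]
force: [0.1, 0.8, -0.1]
opening: 0.999
grip_force: 0.0
lin [-10.9  15.7 179.3] cur yaw -16.65 roll 0.006 tilt [-1.5e-03  5.0e-04 -1.0e+00] t 1.48 F [-0.2  0.2 -0.4]
```

View pics/w1.png

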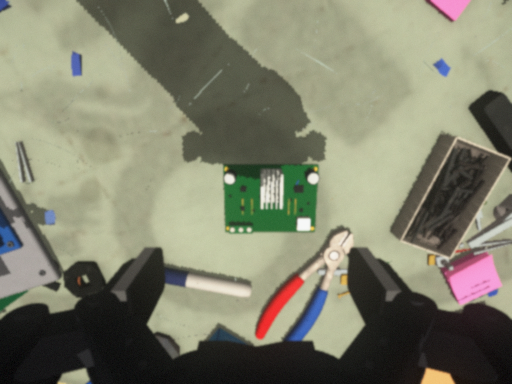

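The wrist view shows the board square at about (223..317, 165..233), with the heat sink at (271,188) and the gripper fingers below.

```bash
python3 - <<'E'
from h import *
im,d,E,K=load("wrist");P=cloud(im,d,E,K)
i=im.astype(int)
m=np.zeros(d.shape,bool);m[150:245,210:330]=1
g=(i[...,1]>i[...,0]+25)&(i[...,1]>i[...,2]+12)&m
Z=P[...,2]
pl=g&(abs(Z-.003)<.006)
r=cv2.minAreaRect((P[pl][:,:2]*1000).astype(np.float32));print(r,np.median(Z[pl]),Z[pl].mean(),pl.sum())
print(cv2.boxPoints(r))
hs=m&(Z>.023)&(Z<.04);q=P[hs];print("hs",hs.sum(),q.mean(0),np.median(q[:,2]))
r2=cv2.minAreaRect((q[:,:2]*1000).astype(np.float32));print(r2)
go([*(np.array(r2[0])/1000),.02],-17)
E
```

```text
((549.0089111328125, 292.2720642089844), (99.84725189208984, 75.54646301269531), 73.64163208007812) 0.0033938593800365846 0.0034074852912492396 3918
[[498.70407 255.00801]
 [571.1923  233.73079]
 [599.3137  329.53613]
 [526.8255  350.81335]]
hs 447 [0.53315904 0.29738259 0.02884082] 0.02919217652977102
((533.42919921875, 296.9228515625), (21.986543655395508, 35.76845932006836), 73.03227996826172)
lin [-11.6  14.8 179.3] cur yaw -16.65 roll 0.006 tilt [-1.5e-03  5.0e-04 -1.0e+00] t 1.48 F [-0.2  0.2 -0.4]
```

```bash
python3 -m handwheel '[{"linear":[-6,7,15],"roll":-0.005},{"linear":[-6,8,30],"roll":0},{"linear":[0,0,35],"roll":0},{"linear":[0,0,30],"roll":0},{"linear":[0,0,10],"roll":0},{"linear":[0,0,0],"roll":0},{"linear":[0,0,0],"roll":0}]' -0.2 40 && python3 - <<'E'
from h import *
im,d,E,K=shot("wrist","w2.png");go([.5336,.2967,.025],-16.4)
E
```

```text
time_s: 2.07
tool_pos: [0.5346, 0.2972, 0.2353]
ee_rot: [0.142, 0.99, 0.0, -0.0]
force: [0.8, 0.6, 1.4]
opening: 0.404
grip_force: 0.0
lin [ 1.8 -1.4 56.4] cur yaw -16.36 roll 0.001 tilt [ 0.0021  0.0019 -1.    ] t 2.12 F [0.5 0.5 0.2]
```

View pics/w2.png

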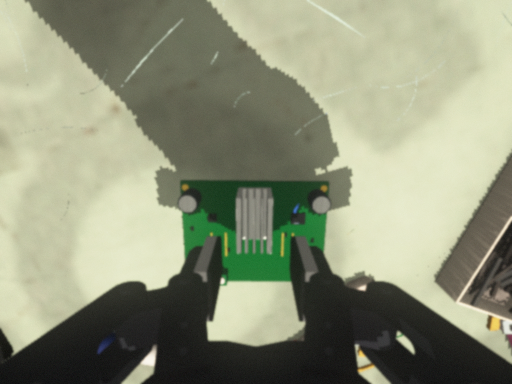

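The partly open fingers are centred on the sink: inner edges at 223 and 290, sink at 254. They also clear the capacitors at (190,202) and (321,202), so I'll descend and grip.

```bash
python3 -m handwheel '[{"linear":[1,-1,20],"roll":0},{"linear":[0,0,20],"roll":0},{"linear":[0,0,10],"roll":0},{"linear":[0,0,6],"roll":0},{"linear":[0,0,0],"roll":0},{"linear":[0,0,0],"roll":0}]' && python3 - <<'E'
from h import *
go([.5336,.2967,.025],-16.4)
E
python3 -m handwheel '[{"linear":[0,0,0],"roll":0},{"linear":[0,0,0],"roll":0},{"linear":[0,0,0],"roll":0},{"linear":[0,0,0],"roll":0},{"linear":[0,0,0],"roll":0},{"linear":[0,0,0],"roll":0}]' -1 50
```

```text
time_s: 2.62
tool_pos: [0.5343, 0.2955, 0.1797]
ee_rot: [0.143, 0.99, 0.001, 0.001]
force: [0.9, -0.1, 1.0]
opening: 0.403
grip_force: 0.0
lin [ 1.2  0.7 -0.3] cur yaw -16.43 roll -0.001 tilt [ 0.0014  0.001  -1.    ] t 2.62 F [ 0.9 -0.1  1. ]
time_s: 3.12
tool_pos: [0.5345, 0.2956, 0.1802]
ee_rot: [0.143, 0.99, 0.001, 0.001]
force: [-0.3, -0.5, 6.7]
opening: 0.245
grip_force: 51.1
```

```bash
python3 -m handwheel '[{"linear":[0,0,-10],"roll":0},{"linear":[0,0,-25],"roll":0},{"linear":[0,0,-35],"roll":0},{"linear":[0,0,-20],"roll":0},{"linear":[1,-23,-26],"roll":0},{"linear":[1,-23,-26],"roll":0},{"linear":[1,-23,-26],"roll":0},{"linear":[1,-23,-26],"roll":0},{"linear":[1,-23,-26],"roll":0},{"linear":[1,-23,-26],"roll":0},{"linear":[0,-23,-26],"roll":0},{"linear":[0,-23,-26],"roll":0},{"linear":[0,-22,-26],"roll":0},{"linear":[0,0,0],"roll":-0.1083},{"linear":[0,0,0],"roll":-0.1083},{"linear":[0,0,0],"roll":-0.1083},{"linear":[0,0,0],"roll":0},{"linear":[0,0,0],"roll":0},{"linear":[0,0,0],"roll":0}]' && python3 - <<'E'
from h import *
im,d,E,K=shot("wrist","w3.png");go([.485-.016,-.081,.26],2.2)
E
```

```text
time_s: 4.7
tool_pos: [0.4696, 0.0992, 0.5026]
ee_rot: [-0.018, 1.0, -0.0, -0.0]
force: [-0.4, -0.6, -2.2]
opening: 0.247
grip_force: 50.1
lin [   7.1 -180.2   87.6] cur yaw 2.09 roll -0.002 tilt [-4.e-04 -1.e-04 -1.e+00] t 4.75 F [-0.5 -0.2 -1.2]
```

View pics/w3.png

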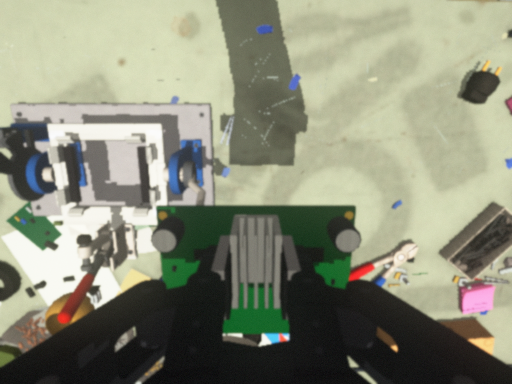

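The wrist view shows the cradle at about (50..165, 125..210), with the clamp and its red grip at (85,275). The held board sits square at (160..355, 205..). I'll render a rectified map of the cradle from the depth to measure the pocket.

```bash
python3 - <<'E'
from h import *
im,d,E,K=load("wrist");P=cloud(im,d,E,K).reshape(-1,3);C=im.reshape(-1,3)
# ortho: horizontal = -y from .04 to -.21, vertical = -x ; 3px/mm
S=3;W,H=250,190
x0,y0=.60,.045
ok=np.isfinite(P[:,2])
def splat(val,lo,hi):
    o=np.zeros((H*S,W*S,3),np.uint8);k=ok&(P[:,2]>lo)&(P[:,2]<hi)
    a=((x0-P[k,0])*1000*S).astype(int);b=((y0-P[k,1])*1000*S).astype(int);v=val[k]
    z=P[k,2];od=np.argsort(z)
    for i in od:
        if 0<=a[i]<H*S and 0<=b[i]<W*S: cv2.rectangle(o,(int(b[i])-1,int(a[i])-1),(int(b[i])+2,int(a[i])+2),tuple(int(t) for t in v[i]),-1)
    return o
hz=np.clip((P[:,2]-.06)/.08*180,0,179);hz=np.nan_to_num(hz).astype(np.uint8)
hc=cv2.cvtColor(np.stack([hz,hz*0+255,hz*0+255],-1)[None],cv2.COLOR_HSV2RGB)[0]
hc=(hc*.7+C*.3).astype(np.uint8)
o=splat(hc,.06,.2)
for k in range(0,W,50): cv2.line(o,(k*S,0),(k*S,8),(255,255,255),1)
cv2.imwrite("pics/ortho.png",o[...,::-1])
for n,lo,hi in [("all",.06,.2)]:
    h,_=np.histogram(P[ok&(abs(P[:,0]-.485)<.08)&(abs(P[:,1]+.081)<.075)][:,2],bins=np.arange(0,.2,.004));print(list(zip((np.arange(0,.196,.004)*1000).round().astype(int),h)))
# base front edge
k=ok&(abs(P[:,2]-.012)<.012)&(P[:,0]<.45)
red=ok&(C[:,0].astype(int)>C[:,1]+60)&(abs(P[:,0]-.58)<.05)&(abs(P[:,1]+.08)<.04)&(P[:,2]>.15)
q=P[red];print("red",len(q),q[q[:,2]>q[:,2].max()-.01].mean(0),q[:,2].max(),q[q[:,2]<.185].mean(0))
E
```

```text
[(np.int64(0), np.int64(0)), (np.int64(4), np.int64(0)), (np.int64(8), np.int64(23)), (np.int64(12), np.int64(5953)), (np.int64(16), np.int64(253)), (np.int64(20), np.int64(32)), (np.int64(24), np.int64(0)), (np.int64(28), np.int64(0)), (np.int64(32), np.int64(0)), (np.int64(36), np.int64(0)), (np.int64(40), np.int64(0)), (np.int64(44), np.int64(0)), (np.int64(48), np.int64(0)), (np.int64(52), np.int64(0)), (np.int64(56), np.int64(0)), (np.int64(60), np.int64(0)), (np.int64(64), np.int64(0)), (np.int64(68), np.int64(1)), (np.int64(72), np.int64(3)), (np.int64(76), np.int64(6)), (np.int64(80), np.int64(7)), (np.int64(84), np.int64(143)), (np.int64(88), np.int64(2053)), (np.int64(92), np.int64(2660)), (np.int64(96), np.int64(780)), (np.int64(100), np.int64(813)), (np.int64(104), np.int64(260)), (np.int64(108), np.int64(586)), (np.int64(112), np.int64(266)), (np.int64(116), np.int64(33)), (np.int64(120), np.int64(75)), (np.int64(124), np.int64(87)), (np.int64(128), np.int64(18)), (np.int64(132), np.int64(22)), (np.int64(136), np.int64(19)), (np.int64(140), np.int64(22)), (np.int64(144), np.int64(19)), (np.int64(148), np.int64(23)), (np.int64(152), np.int64(20)), (np.int64(156), np.int64(18)), (np.int64(160), np.int64(18)), (np.int64(164), np.int64(24)), (np.int64(168), np.int64(78)), (np.int64(172), np.int64(189)), (np.int64(176), np.int64(104)), (np.int64(180), np.int64(0)), (np.int64(184), np.int64(0)), (np.int64(188), np.int64(0)), (np.int64(192), np.int64(0))]
red 585 [ 0.59560058 -0.07706882  0.22201109] 0.22593010733651525 [ 0.56344144 -0.07917837  0.1769447 ]
```

View pics/ortho.png

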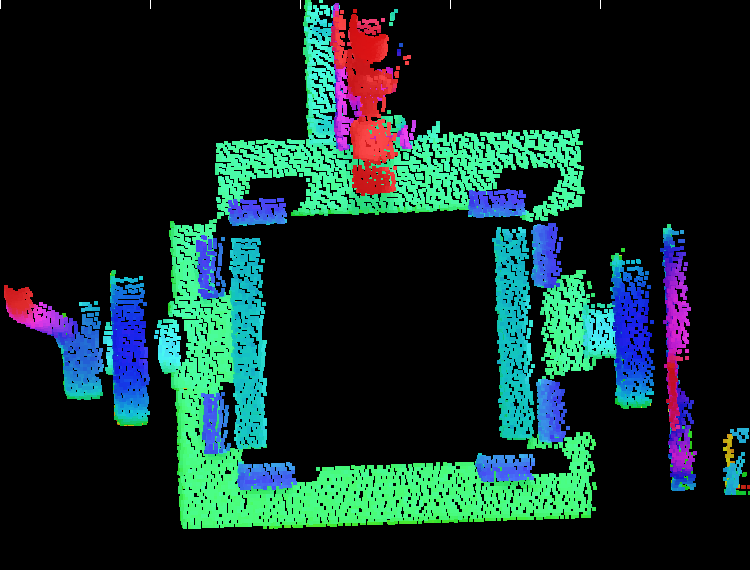

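The map shows the whole pocket: rails at columns 231..533, guides with inner edges at rows 219 and 459, and columns 226 and 535. From that the nest is at about (0.487, -0.082), yaw +1.9°. Next I'll check how the board sits in the hand.

```bash
python3 - <<'E'
from h import *
im,d,E,K=load("wrist")
T=np.array(camera_params("wrist")["T_tool_cam"])
P=cloud(im,d,T,K)*1000
i=im.astype(int)
g=(i[...,1]>i[...,0]+15)&(i[...,1]>i[...,2]+8)&(P[...,2]<230)&(P[...,2]>140)
g[:195]=0
q=P[g];print(len(q),np.percentile(q,[1,50,99],axis=0).round(1))
A=np.c_[q[:,0],q[:,1],np.ones(len(q))];c,*_=np.linalg.lstsq(A,q[:,2],rcond=None);print("plane",c)
# front edge: first rows per column
for u in [170,200,230,280,320,345]:
    v=np.where(g[:,u])[0].min();print(u,v,P[v,u].round(1))
for v in [212,255,270]:
    us=np.where(g[v])[0];print(v,us.min(),us.max(),P[v,us.min()].round(1),P[v,us.max()].round(1))
m=(P[...,2]<163)&(P[...,2]>145)&(abs(P[...,1])<13)&(i.max(-1)>90);m[:200]=0;m[330:]=0
s=P[m];print("sink",len(s),s.min(0).round(1),s.max(0).round(1),s.mean(0).round(1))
E
```

```text
8778 [[-51.2 -47.9 151.3]
 [  1.6  -0.6 176.8]
 [ 23.2  48.8 178.2]]
plane [4.55388630e-03 2.54355526e-03 1.76386617e+02]
170 206 [ 23.3 -42.2 177.7]
200 207 [ 23.1 -27.1 176.7]
230 207 [ 23.2 -12.2 176.4]
280 207 [ 23.1  12.6 176.6]
320 206 [ 23.1  32.7 178.1]
345 207 [ 22.8  45.  177.3]
212 167 354 [ 20.5 -43.7 176.8] [ 20.4  49.5 176.7]
255 160 350 [ -3.7 -49.5 177.6] [ -2.9  49.3 176. ]
270 162 349 [-11.7 -48.8 176.4] [-12.   49.8 176.7]
sink 2035 [-17.1 -11.7 149.1] [ 19.9  12.7 162.9] [  3.1   0.5 151.8]
```

```bash
python3 -m handwheel '[{"linear":[0,-20,0],"roll":0.003},{"linear":[0,-35,0],"roll":0},{"linear":[0,-35,5],"roll":0},{"linear":[0,-35,15],"roll":0},{"linear":[0,-35,20],"roll":0},{"linear":[0,-20,30],"roll":0},{"linear":[0,-2,35],"roll":0},{"linear":[0,0,30],"roll":0},{"linear":[0,0,15],"roll":0},{"linear":[0,0,8],"roll":0},{"linear":[0,0,0],"roll":0},{"linear":[0,0,0],"roll":0}]' && python3 - <<'E'
from h import *
go([.4722,-.0825,.1],1.9,.18)
E
```

```text
time_s: 5.75
tool_pos: [0.4768, -0.0825, 0.3452]
ee_rot: [-0.017, 1.0, -0.0, 0.0]
force: [-0.1, -0.1, -0.9]
opening: 0.246
grip_force: 50.0
lin [ 4.7  0.2 65.2] cur yaw 2.0 roll 0.002 tilt [ 7.e-04 -1.e-04 -1.e+00] t 5.75 F [-0.1 -0.1 -0.9]
```

```bash
python3 -m handwheel '[{"linear":[4.7,0,10],"roll":0},{"linear":[0,0,25],"roll":0},{"linear":[0,0,15],"roll":0},{"linear":[0,0,5],"roll":0},{"linear":[0,0,0],"roll":0},{"linear":[0,0,3],"roll":0},{"linear":[0,0,3],"roll":0},{"linear":[0,0,0],"roll":0},{"linear":[0,0,0],"roll":0}]' && python3 - <<'E'
from h import *
go([.4722,-.0825,.1],1.9,.18)
E
```

```text
time_s: 6.5
tool_pos: [0.4718, -0.0828, 0.2842]
ee_rot: [-0.018, 1.0, 0.0, 0.001]
force: [0.2, 0.7, -1.1]
opening: 0.247
grip_force: 50.1
lin [-0.2  0.2  4.2] cur yaw 2.01 roll 0.002 tilt [ 1.1e-03  1.0e-04 -1.0e+00] t 6.5 F [ 0.2  0.7 -1.1]
```

```bash
python3 -m handwheel '[{"linear":[0,0,2],"roll":0},{"linear":[0,0,2],"roll":0},{"linear":[0,0,1],"roll":0},{"linear":[0,0,0],"roll":0},{"linear":[0,0,0],"roll":0}]'; python3 - <<'E'
from h import *
go([.4722,-.0825,.1],1.9,.18)
E
```

```text
time_s: 6.92
tool_pos: [0.472, -0.0829, 0.28]
ee_rot: [-0.017, 1.0, 0.0, 0.001]
force: [-3.3, 0.8, 10.9]
opening: 0.246
grip_force: 51.7
lin [0.  0.3 0. ] cur yaw 2.0 roll 0.002 tilt [ 1.4e-03  7.0e-04 -1.0e+00] t 6.92 F [-3.3  0.8 10.9]
```

```bash
python3 -m handwheel '[{"linear":[0,0,-1],"roll":0},{"linear":[0,0,0],"roll":0},{"linear":[0,0,0],"roll":0},{"linear":[0,0,-5],"roll":0},{"linear":[0,0,-15],"roll":0},{"linear":[0,0,-30],"roll":0},{"linear":[0,0,-35],"roll":0},{"linear":[0,0,-40],"roll":0},{"linear":[0,0,-30],"roll":0},{"linear":[0,0,0],"roll":0}]' -0.2; python3 - <<'E'
from h import *
im,d,E,K=shot("wrist","w4.png");P=cloud(im,d,E,K)
o=readout.get_obs();print(o["opening"])
i=im.astype(int)
g=(i[...,1]>i[...,0]+15)&(i[...,1]>i[...,2]+8)&(P[...,2]<.112)&(P[...,2]>.095)
q=P[g];print(len(q),np.median(q[:,2]))
A=np.c_[q[:,:2],np.ones(len(q))];c,*_=np.linalg.lstsq(A,q[:,2],rcond=None);print(c, c@[.487,-.082,1])
r=cv2.minAreaRect((q[:,:2]*1000).astype(np.float32));print(r)
E
```

```text
time_s: 7.75
tool_pos: [0.4731, -0.0835, 0.4412]
ee_rot: [-0.017, 1.0, -0.0, 0.006]
force: [0.6, 0.3, 0.8]
opening: 0.404
grip_force: 0.0
0.400173064187761
4980 0.10336950081493981
[ 0.00430297 -0.00299612  0.10103621] 0.10337743367910679
((489.14508056640625, -80.98585510253906), (78.94951629638672, 101.66807556152344), 1.9903146028518677)
```

View pics/w4.png

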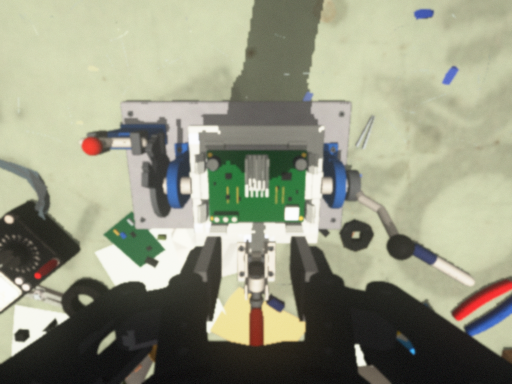

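The board lies flat in the pocket with its top at z = 0.1034, yaw 2.0°. The black knob is at pixel (402,247), the red bolt knob at (92,146) and the red grip at (257,325). Next I'll measure those and work out the handle path.

```bash
cat >> h.py <<'E'
J=np.array([.487,-.082,0]);YAW=np.radians(1.95)
RJ=R.from_euler("z",YAW).as_matrix()
def toj(p): return (np.asarray(p)-J)@RJ*1000
def fromj(q): return np.asarray(q)/1000@RJ.T+J
E
python3 - <<'E'
from h import *
im,d,E,K=load("wrist");P=cloud(im,d,E,K);i=im.astype(int)
red=(i[...,0]>i[...,1]+60)&(i[...,0]>i[...,2]+60)
Q=np.full(P.shape,np.nan);Q[...]=toj(P)
h=red&(abs(Q[...,1])<20)&(abs(Q[...,0]-110)<40)&(Q[...,2]>140)
q=Q[h]
for a in range(150,235,10):
    s=q[(q[:,2]>=a)&(q[:,2]<a+10)]
    if len(s): print("handle",a,len(s),s.min(0).round(1),s.mean(0).round(1),s.max(0).round(1))
b=red&(abs(Q[...,0]+45)<30)&(Q[...,1]<-120)&(Q[...,2]>100);s=Q[b];print("bolt",len(s),s.min(0).round(1),s.mean(0).round(1),s.max(0).round(1))
k=(Q[...,2]>150)&(abs(Q[...,1]-122)<25)&(abs(Q[...,0]-33)<25);s=Q[k];print("knob",len(s),s.min(0).round(1),s.mean(0).round(1),s.max(0).round(1))
for th in np.linspace(80.5,-5.4,10):
    t=np.radians(th);f=np.radians(74+(th-80.5)*66/86)
    T=np.array([104,150])+75*np.array([np.cos(t),np.sin(t)])
    c=T-20*np.array([np.cos(f),np.sin(f)])+6.5*np.array([-np.sin(f),np.cos(f)])
    print(round(th),"tip",T.round(1),"axis x",(c[0]-11).round(1),"tip z",c[1].round(1))
print(toj(readout.get_obs()["tool_pos"]))
E
```

```text
handle 170 96 [ 94.7  -5.7 170.9] [ 97.1  -0.3 175.7] [100.3   4.2 180. ]
handle 180 125 [ 97.   -5.6 180. ] [ 99.7  -0.6 185.3] [103.3   4.1 190. ]
handle 190 146 [ 99.8  -5.4 190.1] [102.6  -0.3 195.2] [106.1   4.8 200. ]
handle 200 59 [101.9  -5.3 200.1] [104.2  -0.5 202.4] [106.3   3.8 205.7]
bolt 278 [ -52.8 -161.1  119.6] [ -45.2 -151.5  124.5] [ -37.  -144.6  128.6]
knob 707 [ 19.5 110.1 150. ] [ 29.5 118.6 173.2] [ 42.9 130.9 182.7]
80 tip [116.4 224. ] axis x 93.6 tip z 206.5
71 tip [128.5 220.9] axis x 103.6 tip z 205.1
61 tip [139.9 215.9] axis x 113.1 tip z 202.0
52 tip [150.3 209. ] axis x 121.9 tip z 197.2
42 tip [159.5 200.5] axis x 129.7 tip z 191.0
33 tip [167.1 190.6] axis x 136.2 tip z 183.6
23 tip [172.9 179.6] axis x 141.4 tip z 175.2
14 tip [176.9 167.7] axis x 144.9 tip z 166.0
4 tip [178.8 155.4] axis x 146.8 tip z 156.4
-5 tip [178.7 142.9] axis x 147.0 tip z 146.6
[-14.76384439  -0.63146083 438.14804494]
```

```bash
python3 -m handwheel '[{"linear":[0,0,0],"roll":0},{"linear":[-20,0,0],"roll":0},{"linear":[-35,0,0],"roll":0},{"linear":[-30,0,0],"roll":0},{"linear":[-12,0,0],"roll":0},{"linear":[0,0,15],"roll":0},{"linear":[0,0,30],"roll":0},{"linear":[0,0,18],"roll":0},{"linear":[0,0,0],"roll":0},{"linear":[0,0,0],"roll":0}]' -1 30; python3 - <<'E'
from h import *
o=readout.get_obs();T=T_of(o);print(toj(T[:3,3]+T[:3,2]*.173),o["force"],o["opening"])
E
```

```text
time_s: 8.63
tool_pos: [0.568, -0.0792, 0.3695]
ee_rot: [-0.017, 1.0, -0.0, -0.003]
force: [0.3, -1.1, 0.6]
opening: 0.002
grip_force: 0.0
[8.01054081e+01 4.76661192e-02 1.96506395e+02] [ 0.31430802 -1.05857101  0.57058669] 0.0017073090194751751
```

```bash
python3 -m handwheel '[{"linear":[-12,0,-1],"roll":0},{"linear":[-12,0,0],"roll":0},{"linear":[-10,0,0],"roll":0},{"linear":[-8,0,4],"roll":0},{"linear":[0,0,0],"roll":0}]'; python3 -m handwheel '[{"linear":[-8,0,6],"roll":0},{"linear":[-7,0,8],"roll":0},{"linear":[-5,0,9],"roll":0},{"linear":[-4,0,10],"roll":0},{"linear":[-2,0,6],"roll":0},{"linear":[0,0,0],"roll":0}]'; python3 - <<'E'
from h import *
o=readout.get_obs();T=T_of(o);print(toj(T[:3,3]+T[:3,2]*.173),o["force"],o["opening"])
E
```

```text
time_s: 9.05
tool_pos: [0.6108, -0.078, 0.3686]
ee_rot: [-0.018, 1.0, -0.0, -0.001]
force: [-2.0, -0.9, 0.9]
opening: -0.003
grip_force: 0.9
time_s: 9.55
tool_pos: [0.6368, -0.0769, 0.3289]
ee_rot: [-0.018, 1.0, -0.0, 0.0]
force: [-1.0, 0.2, 0.9]
opening: -0.002
grip_force: 0.3
[ 1.49905965e+02 -7.60630057e-02  1.55914898e+02] [-0.99122958  0.22746408  0.94294637] -0.0021892747531489613
```

```bash
python3 -m handwheel '[{"linear":[0,0,5],"roll":0},{"linear":[0,0,4],"roll":0},{"linear":[0,0,2],"roll":0},{"linear":[0,0,0],"roll":0}]'; python3 -m handwheel '[{"linear":[0,0,2],"roll":0},{"linear":[0,0,0],"roll":0},{"linear":[0,0,0],"roll":0}]'; python3 - <<'E'
from h import *
o=readout.get_obs();T=T_of(o);print(toj(T[:3,3]+T[:3,2]*.173),o["force"],o["opening"])
E
```

```text
time_s: 9.88
tool_pos: [0.6365, -0.0768, 0.3185]
ee_rot: [-0.018, 1.0, 0.0, 0.0]
force: [0.1, 0.2, 1.4]
opening: 0.002
grip_force: 0.3
time_s: 10.13
tool_pos: [0.6364, -0.0769, 0.3165]
ee_rot: [-0.018, 1.0, 0.0, -0.0]
force: [0.4, -0.3, -0.5]
opening: -0.001
grip_force: 0.1
[1.49411871e+02 7.01426466e-02 1.43548141e+02] [ 0.42423304 -0.28001833 -0.48202243] -0.001412144279572059
```

```bash
python3 - <<'E'
from h import *
for n in ["wrist","top","side"]:
    im,d,E,K=shot(n);P=cloud(im,d,E,K);i=im.astype(int)
    red=(i[...,0]>i[...,1]+40)&(i[...,0]>i[...,2]+40)
    Q=toj(P)
    h=red&(abs(Q[...,1])<15)&(Q[...,0]>60)&(Q[...,0]<200)&(Q[...,2]>80)
    s=Q[h];print(n,len(s))
    if len(s): 
        s=s[np.argsort(s[:,0])];print(s[::max(1,len(s)//8)].round(0).tolist())
    if n=="wrist":
        k=(abs(Q[...,1])<12)&(Q[...,0]>0)&(Q[...,0]<130)&(Q[...,2]>100)
        for a in range(0,130,10):
            s=Q[k&(Q[...,0]>=a)&(Q[...,0]<a+10)]
            if len(s): print(a,len(s),np.percentile(s[:,2],[5,50,95]).round(0))
E
```

```text
wrist 826
[[122.0, 0.0, 139.0], [125.0, -6.0, 136.0], [127.0, -5.0, 138.0], [129.0, 5.0, 137.0], [132.0, 5.0, 137.0], [134.0, -6.0, 137.0], [136.0, -4.0, 141.0], [138.0, -1.0, 141.0], [142.0, 5.0, 138.0]]
20 248 [102. 103. 104.]
30 890 [102. 105. 125.]
40 498 [122. 124. 125.]
50 470 [122. 123. 124.]
60 633 [122. 123. 136.]
70 1032 [122. 135. 137.]
80 696 [122. 134. 136.]
90 1021 [122. 136. 138.]
100 901 [133. 137. 139.]
110 442 [134. 137. 139.]
120 887 [136. 140. 238.]
top 0
side 34
[[121.0, 5.0, 142.0], [131.0, -3.0, 138.0], [137.0, 1.0, 133.0], [141.0, 3.0, 138.0], [147.0, 8.0, 144.0], [157.0, 7.0, 138.0], [165.0, 3.0, 138.0], [168.0, 6.0, 134.0], [172.0, 7.0, 138.0]]
```

```bash
python3 -m handwheel '[{"linear":[0,0,2],"roll":0},{"linear":[0,0,0],"roll":0}]'; python3 -m handwheel '[{"linear":[0,0,2],"roll":0},{"linear":[0,0,0],"roll":0}]';
```

```text
time_s: 10.45
tool_pos: [0.6366, -0.077, 0.3148]
ee_rot: [-0.018, 1.0, 0.0, 0.0]
force: [-0.9, -0.2, 2.2]
opening: -0.001
grip_force: 1.3
time_s: 10.62
tool_pos: [0.6367, -0.077, 0.3134]
ee_rot: [-0.018, 1.0, 0.0, 0.001]
force: [-1.3, -0.2, 6.3]
opening: 0.001
grip_force: 3.2
```

```bash
python3 -m handwheel '[{"linear":[0,0,2],"roll":0},{"linear":[0,0,0],"roll":0}]';python3 -m handwheel '[{"linear":[0,0,2],"roll":0},{"linear":[0,0,0],"roll":0}]'; python3 -m handwheel '[{"linear":[0,0,1],"roll":0},{"linear":[0,0,0],"roll":0}]'
```

```text
time_s: 10.78
tool_pos: [0.6368, -0.0771, 0.3121]
ee_rot: [-0.018, 1.0, 0.0, 0.001]
force: [-2.6, 1.5, 8.5]
opening: -0.002
grip_force: 4.8
time_s: 10.95
tool_pos: [0.6369, -0.0771, 0.3109]
ee_rot: [-0.018, 1.0, 0.0, 0.001]
force: [-4.0, 0.8, 12.7]
opening: -0.003
grip_force: 6.6
time_s: 11.12
tool_pos: [0.6369, -0.0772, 0.3104]
ee_rot: [-0.018, 1.0, 0.0, 0.001]
force: [-3.9, 0.6, 14.3]
opening: 0.002
grip_force: 7.6
```

```bash
python3 -m handwheel '[{"linear":[0,0,-10],"roll":0},{"linear":[5,0,-30],"roll":0},{"linear":[20,0,-35],"roll":0},{"linear":[30,0,-25],"roll":0},{"linear":[30,0,0],"roll":0},{"linear":[20,0,0],"roll":0},{"linear":[0,0,0],"roll":0}]'; python3 - <<'E'
from h import *
im,d,E,K=shot("wrist","w5.png");P=cloud(im,d,E,K);i=im.astype(int)
Q=toj(P);red=(i[...,0]>i[...,1]+40)&(i[...,0]>i[...,2]+40)
h=red&(abs(Q[...,1])<15)&(Q[...,0]>100)&(Q[...,0]<200)&(Q[...,2]>80)
s=Q[h];print(len(s))
for a in range(110,190,8):
    t=s[(s[:,0]>=a)&(s[:,0]<a+8)]
    if len(t): print(a,len(t),t.mean(0).round(1),np.percentile(t[:,2],[50,90]).round(1))
print(s.max(0))
v,u=np.where(h);print(u.min(),u.max(),v.min(),v.max())
k=(abs(Q[...,1])<8)&(Q[...,0]>0)&(Q[...,0]<110)&(Q[...,2]>100)
for a in range(0,110,8):
    t=Q[k&(Q[...,0]>=a)&(Q[...,0]<a+8)]
    if len(t): print(a,len(t),np.percentile(t[:,2],[5,50,95]).round(0))
E
```

```text
time_s: 11.7
tool_pos: [0.5279, -0.0816, 0.4079]
ee_rot: [-0.017, 1.0, 0.001, -0.001]
force: [-0.8, -0.5, 0.0]
opening: 0.001
grip_force: 0.0
219
150 35 [155.8  -0.4 141.9] [141.8 142.9]
158 77 [162.2  -0.5 142.2] [142.1 143.3]
166 79 [170.   -0.5 142.9] [142.8 144. ]
174 28 [175.5  -0.2 142.7] [142.9 143.6]
[177.57237362   4.54982005 144.70705072]
250 261 320 342
0 126 [102. 104. 129.]
8 195 [102. 103. 120.]
16 2198 [125. 313. 328.]
24 4902 [245. 296. 321.]
32 686 [123. 273. 302.]
40 590 [123. 281. 287.]
48 235 [123. 272. 287.]
56 102 [122. 123. 124.]
64 243 [121. 132. 137.]
72 37 [134. 136. 137.]
```

View pics/w5.png

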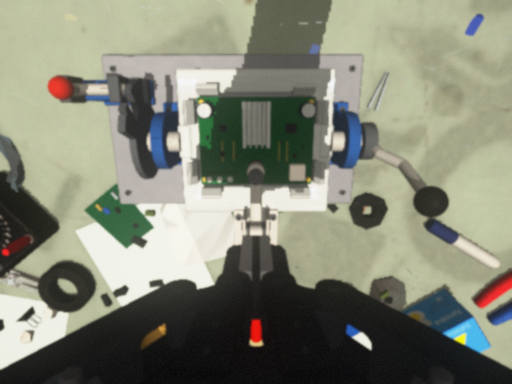

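The clamp is down: the pad sits on the bare strip at (256,170) and the handle is almost flat, seen at (256,332). The black knob is at (430,201), so the lever is next: I'll come in behind it with shut fingers.

```bash
python3 -m handwheel '[{"linear":[-5,20,0],"roll":0},{"linear":[-8,35,0],"roll":0},{"linear":[-8,35,0],"roll":0},{"linear":[-4,20,0],"roll":0},{"linear":[0,11,0],"roll":0},{"linear":[0,0,0],"roll":0}]'; python3 - <<'E'
from h import *
im,d,E,K=shot("wrist");P=cloud(im,d,E,K);Q=toj(P)
k=(Q[...,2]>158)&(Q[...,2]<200)&(abs(Q[...,1]-122)<25)&(abs(Q[...,0]-33)<25);s=Q[k]
if len(s): print("knob",len(s),s.min(0).round(1),s.mean(0).round(1),s.max(0).round(1))
o=readout.get_obs();T=T_of(o);print(toj(T[:3,3]+T[:3,2]*.173),o["force"],o["opening"])
E
```

```text
time_s: 12.25
tool_pos: [0.5528, 0.0443, 0.4069]
ee_rot: [-0.02, 1.0, 0.0, -0.0]
force: [-0.1, 0.1, -0.4]
opening: 0.002
grip_force: 0.0
knob 852 [ 22.9 111.3 158.2] [ 32.3 121.8 177.8] [ 44.  132.6 182.9]
[ 69.63443922 121.33927924 234.09349408] [-0.7278379   0.06474188  0.27570358] -0.0013106955707776662
```

```bash
python3 -m handwheel '[{"linear":[0,0,15],"roll":0},{"linear":[0,0,30],"roll":0},{"linear":[0,0,18],"roll":0},{"linear":[0,0,6],"roll":0},{"linear":[10,0,0],"roll":0},{"linear":[5,0,0],"roll":0},{"linear":[0,0,0],"roll":0}]'; python3 -m handwheel '[{"linear":[8,0,0],"roll":0},{"linear":[8,0,0],"roll":0},{"linear":[8,0,0],"roll":0},{"linear":[8,0,0],"roll":0},{"linear":[8,0,0],"roll":0},{"linear":[0,0,0],"roll":0}]'; python3 - <<'E'
from h import *
o=readout.get_obs();T=T_of(o);print(toj(T[:3,3]+T[:3,2]*.173),o["force"],o["opening"])
E
```

```text
time_s: 12.88
tool_pos: [0.5368, 0.0394, 0.34]
ee_rot: [-0.017, 1.0, 0.0, 0.001]
force: [-0.4, -0.2, 0.4]
opening: -0.001
grip_force: 0.0
time_s: 13.38
tool_pos: [0.4982, 0.0393, 0.3418]
ee_rot: [-0.018, 1.0, 0.001, 0.004]
force: [2.9, -0.0, 4.3]
opening: -0.003
grip_force: 1.9
[ 16.87368921 121.13401436 168.82826303] [ 2.87231722 -0.01240756  4.31114836] -0.002681237504292602
```

```bash
python3 -m handwheel '[{"linear":[8,0,2],"roll":0},{"linear":[8,0,1],"roll":0},{"linear":[7,0,0],"roll":0},{"linear":[5,0,0],"roll":0},{"linear":[0,0,0],"roll":0}]'; python3 -m handwheel '[{"linear":[2,0,0],"roll":0},{"linear":[2,0,0],"roll":0},{"linear":[0,0,0],"roll":0}]'; python3 - <<'E'
from h import *
o=readout.get_obs();T=T_of(o);print(toj(T[:3,3]+T[:3,2]*.173),o["force"],o["opening"])
E
```

```text
time_s: 13.8
tool_pos: [0.4698, 0.0383, 0.3364]
ee_rot: [-0.018, 1.0, 0.0, 0.003]
force: [7.2, -0.5, -3.2]
opening: 0.002
grip_force: 3.1
time_s: 14.05
tool_pos: [0.4682, 0.0383, 0.3368]
ee_rot: [-0.018, 1.0, 0.0, 0.006]
force: [13.3, 0.4, -9.4]
opening: 0.001
grip_force: 6.9
[-12.50685144 120.8734903  163.82582841] [13.33682665  0.38855016 -9.40756723] 0.001055303712565512
```

```bash
python3 -m handwheel '[{"linear":[-8,0,0],"roll":0},{"linear":[-12,0,0],"roll":0},{"linear":[0,0,-25],"roll":0},{"linear":[0,0,-35],"roll":0},{"linear":[0,0,-30],"roll":0},{"linear":[0,0,0],"roll":0},{"linear":[0,0,0],"roll":0}]'; python3 - <<'E'
from h import *
im,d,E,K=shot("wrist");P=cloud(im,d,E,K);Q=toj(P);i=im.astype(int)
k=(Q[...,2]>158)&(Q[...,2]<190)&(abs(Q[...,1]-122)<18)&(abs(Q[...,0]+33)<22);s=Q[k]
if len(s): print("knob",len(s),s.min(0).round(1),s.mean(0).round(1),s.max(0).round(1))
g=(i[...,1]>i[...,0]+15)&(i[...,1]>i[...,2]+8)&(abs(Q[...,1])<50)&(abs(Q[...,0])<60)&(Q[...,2]<160)&(Q[...,2]>50)
q=Q[g];
if len(q)>50:
    A=np.c_[q[:,:2],np.ones(len(q))];c,*_=np.linalg.lstsq(A,q[:,2],rcond=None);print(len(q),"slope deg",np.degrees(np.arctan(c[:2])),q.min(0),q.max(0))
o=readout.get_obs();T=T_of(o);print(toj(T[:3,3]+T[:3,2]*.173),o["force"])
E
```

```text
time_s: 14.63
tool_pos: [0.485, 0.0387, 0.4269]
ee_rot: [-0.018, 1.0, 0.0, 0.001]
force: [0.6, -0.1, 0.6]
opening: -0.002
grip_force: 0.0
knob 701 [-44.9 110.7 169.1] [-35.4 121.7 177.3] [-23.9 131.9 182.3]
3664 slope deg [48.12002012 -1.69871403] [-33.00376312 -49.96981073  71.45241559] [ 19.68309522  49.99322818 145.0959262 ]
[  1.36723854 120.77901318 252.48048711] [ 0.08817019  0.27766014 -1.1222593 ]
```

```bash
python3 -m handwheel '[{"linear":[20,0,0],"roll":0},{"linear":[24,0,0],"roll":0},{"linear":[0,-20,0],"roll":0},{"linear":[0,-36,0],"roll":0},{"linear":[0,-36,0],"roll":0},{"linear":[0,-36,0],"roll":0},{"linear":[0,-36,0],"roll":0},{"linear":[0,-36,0],"roll":0},{"linear":[0,-36,0],"roll":0},{"linear":[0,-36,0],"roll":0},{"linear":[0,-30,0],"roll":0},{"linear":[0,-11,0],"roll":0},{"linear":[0,0,0],"roll":0},{"linear":[0,0,0],"roll":0}]'; python3 - <<'E'
from h import *
im,d,E,K=shot("wrist");P=cloud(im,d,E,K);Q=toj(P);i=im.astype(int)
red=(i[...,0]>i[...,1]+50)&(i[...,0]>i[...,2]+50)
b=red&(abs(Q[...,0]+45)<30)&(Q[...,1]<-110)&(Q[...,1]>-190)&(Q[...,2]>100);s=Q[b]
if len(s): print("bolt",len(s),s.min(0).round(1),s.mean(0).round(1),s.max(0).round(1))
o=readout.get_obs();T=T_of(o);print(toj(T[:3,3]+T[:3,2]*.173),o["force"])
# fingertip extents in tool frame
t=np.array(camera_params("wrist")["T_tool_cam"]);F=cloud(im,d,t,K)*1000
m=(F[...,2]>150)&(F[...,2]<178)&(abs(F[...,1])<40)&(abs(F[...,0])<30);s=F[m]
if len(s): print("finger",len(s),np.percentile(s,[1,99],axis=0).round(1))
E
```

```text
time_s: 15.85
tool_pos: [0.4518, -0.2752, 0.4239]
ee_rot: [-0.017, 1.0, 0.001, -0.002]
force: [-0.5, -0.7, 1.0]
opening: 0.002
grip_force: 0.0
bolt 271 [ -52.9 -161.7  119.3] [ -45.3 -154.3  124.6] [ -35.7 -145.9  128.4]
[ -41.88012188 -190.55779599  251.2130953 ] [-1.08137622 -0.48809158 -0.40047686]
finger 1013 [[  6.8 -12.8 150.2]
 [ 11.9  13.7 170. ]]
```

```bash
python3 -m handwheel '[{"linear":[3,-2,20],"roll":0},{"linear":[0,0,36],"roll":0},{"linear":[0,0,36],"roll":0},{"linear":[0,0,30],"roll":0},{"linear":[0,0,15],"roll":0},{"linear":[0,0,2],"roll":0},{"linear":[0,0,0],"roll":0},{"linear":[0,0,0],"roll":0}]'; python3 - <<'E'
from h import *
o=readout.get_obs();T=T_of(o);print(toj(T[:3,3]+T[:3,2]*.173),o["force"])
E
```

```text
time_s: 16.57
tool_pos: [0.45, -0.277, 0.2875]
ee_rot: [-0.018, 1.0, 0.0, 0.001]
force: [0.0, 0.1, 0.3]
opening: 0.003
grip_force: 0.0
[ -43.38167137 -193.63570019  114.53974849] [0.02171663 0.10347272 0.3154536 ]
```

```bash
python3 -m handwheel '[{"linear":[0,8,2],"roll":0},{"linear":[0,8,0],"roll":0},{"linear":[0,4,0],"roll":0},{"linear":[0,4,0],"roll":0},{"linear":[0,4,0],"roll":0},{"linear":[0,0,0],"roll":0}]'; python3 -m handwheel '[{"linear":[0,4,0],"roll":0},{"linear":[0,4,0],"roll":0},{"linear":[0,0,0],"roll":0}]'; python3 - <<'E'
from h import *
o=readout.get_obs();T=T_of(o);print(toj(T[:3,3]+T[:3,2]*.173),o["force"])
E
```

```text
time_s: 17.07
tool_pos: [0.4488, -0.249, 0.2852]
ee_rot: [-0.018, 1.0, -0.0, 0.001]
force: [-0.2, -1.1, 1.5]
opening: 0.005
grip_force: 0.4
time_s: 17.32
tool_pos: [0.4483, -0.2413, 0.2849]
ee_rot: [-0.018, 1.0, 0.0, 0.0]
force: [0.3, -1.2, 0.9]
opening: -0.002
grip_force: 0.7
[ -44.01953113 -157.85122976  111.87047732] [ 0.27545692 -1.18406708  0.87739253]
```

```bash
python3 -m handwheel '[{"linear":[0,3,0],"roll":0},{"linear":[0,2,0],"roll":0},{"linear":[0,0,0],"roll":0}]'; python3 -m handwheel '[{"linear":[0,2,0],"roll":0},{"linear":[0,0,0],"roll":0}]'; python3 - <<'E'
from h import *
o=readout.get_obs();T=T_of(o);print(toj(T[:3,3]+T[:3,2]*.173),o["force"])
E
```

```text
time_s: 17.57
tool_pos: [0.4481, -0.2369, 0.2848]
ee_rot: [-0.017, 1.0, -0.0, 0.0]
force: [0.4, -3.4, 1.5]
opening: 0.001
grip_force: 2.2
time_s: 17.73
tool_pos: [0.4479, -0.2355, 0.2849]
ee_rot: [-0.017, 1.0, -0.001, 0.001]
force: [1.0, -5.0, 1.5]
opening: 0.001
grip_force: 2.9
[ -44.08399563 -152.41822434  111.91563087] [ 0.98541731 -5.02855608  1.451872  ]
```

```bash
python3 -m handwheel '[{"linear":[0,3,0],"roll":0},{"linear":[0,0,0],"roll":0},{"linear":[0,0,0],"roll":0}]'; python3 -m handwheel '[{"linear":[0,3,0],"roll":0},{"linear":[0,0,0],"roll":0},{"linear":[0,0,0],"roll":0}]'; python3 - <<'E'
from h import *
o=readout.get_obs();T=T_of(o);print(toj(T[:3,3]+T[:3,2]*.173),o["force"])
E
```

```text
time_s: 17.98
tool_pos: [0.4477, -0.2344, 0.2851]
ee_rot: [-0.017, 1.0, -0.003, 0.001]
force: [2.1, -11.0, -1.0]
opening: 0.0
grip_force: 5.0
time_s: 18.23
tool_pos: [0.4474, -0.2334, 0.2853]
ee_rot: [-0.016, 1.0, -0.005, 0.002]
force: [1.4, -16.6, -3.8]
opening: 0.0
grip_force: 7.1
[ -44.09185533 -151.72728136  112.33771354] [  1.40077027 -16.63340636  -3.83493812]
```

```bash
python3 -m handwheel '[{"linear":[0,-10,0],"roll":0},{"linear":[0,-20,0],"roll":0},{"linear":[0,-10,-20],"roll":0},{"linear":[0,0,-40],"roll":0},{"linear":[0,0,-40],"roll":0},{"linear":[0,0,-40],"roll":0},{"linear":[0,30,-20],"roll":0},{"linear":[0,36,-10],"roll":0},{"linear":[0,36,-10],"roll":0},{"linear":[0,20,0],"roll":0},{"linear":[0,0,0],"roll":0},{"linear":[0,0,0],"roll":0}]'; python3 - <<'E'
from h import *
im,d,E,K=shot("wrist","w6.png");P=cloud(im,d,E,K);Q=toj(P);i=im.astype(int)
red=(i[...,0]>i[...,1]+50)&(i[...,0]>i[...,2]+50)
b=red&(abs(Q[...,0]+45)<30)&(Q[...,1]<-100)&(Q[...,1]>-190)&(Q[...,2]>100);s=Q[b]
if len(s): print("bolt",len(s),s.min(0).round(1),s.mean(0).round(1),s.max(0).round(1))
g=(i[...,1]>i[...,0]+15)&(i[...,1]>i[...,2]+8)&(abs(Q[...,1])<50)&(abs(Q[...,0])<60)&(Q[...,2]<160)&(Q[...,2]>50)
q=Q[g]
if len(q)>50:
    A=np.c_[q[:,:2],np.ones(len(q))];c,*_=np.linalg.lstsq(A,q[:,2],rcond=None);r=abs(A@c-q[:,2])<3;c,*_=np.linalg.lstsq(A[r],q[r,2],rcond=None);print(len(q),"slope",np.degrees(np.arctan(c[:2])))
# de-tilt about trunnion by 45deg
th=np.pi/4;X=Q[...,0];Z=Q[...,2]-92
Xl=X*np.cos(th)+Z*np.sin(th);Zl=-X*np.sin(th)+Z*np.cos(th)+92
bz=g&(abs(Zl-103)<5);print("board local z",np.median(Zl[bz]),"x",np.percentile(Xl[bz],[.5,99.5]),"y",np.percentile(Q[...,1][bz],[.5,99.5]))
h=red&(abs(Q[...,1])<15)&(Xl>100)&(Xl<200)&(Zl>100)&(Zl<240)
print(h.sum(),[ (a,Zl[h&(Xl>=a)&(Xl<a+8)].mean().round(1)) for a in range(110,184,8) if (h&(Xl>=a)&(Xl<a+8)).any()])
E
```

```text
time_s: 19.23
tool_pos: [0.4445, -0.1448, 0.4641]
ee_rot: [-0.02, 1.0, 0.001, -0.001]
force: [0.8, -0.3, 0.1]
opening: 0.0
grip_force: 0.0
bolt 229 [ -53.  -139.3  118.5] [ -45.4 -130.3  124.3] [ -36.6 -122.7  128.2]
3409 slope [46.5899351  -0.22300207]
board local z 102.6427926092733 x [-37.11214649  38.0134725 ] y [-49.31636805  49.43988942]
0 []
```

View pics/w6.png

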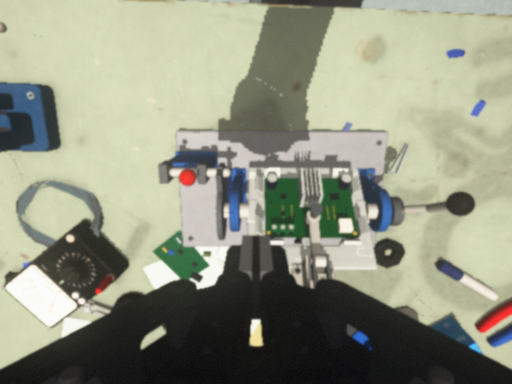

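The bolt knob, at (188,177), is now at jig y ≈ -131, which is fully home. The board is still in the pocket under the pad at (313,210). I'll do one numeric check of the handle, then hand in.

```bash
python3 -m handwheel '[{"linear":[20,-30,-10],"roll":0},{"linear":[20,-36,-5],"roll":0},{"linear":[0,-36,0],"roll":0},{"linear":[0,-36,0],"roll":0},{"linear":[0,-36,0],"roll":0},{"linear":[0,-36,0],"roll":0},{"linear":[0,0,0],"roll":0},{"linear":[0,0,0],"roll":0}]'; python3 - <<'E'
from h import *
for n in ["wrist","top"]:
    im,d,E,K=shot(n);P=cloud(im,d,E,K);Q=toj(P);i=im.astype(int)
    red=(i[...,0]>i[...,1]+40)&(i[...,0]>i[...,2]+40)
    th=np.radians(45);X=Q[...,0];Z=Q[...,2]-92
    Xl=X*np.cos(th)+Z*np.sin(th);Zl=-X*np.sin(th)+Z*np.cos(th)+92
    h=red&(abs(Q[...,1])<15)&(Xl>90)&(Xl<200)&(Zl>100)&(Zl<240)
    print(n,h.sum(),[(a,Zl[h&(Xl>=a)&(Xl<a+8)].mean().round(1)) for a in range(110,184,8) if (h&(Xl>=a)&(Xl<a+8)).any()])
E
```

```text
time_s: 19.95
tool_pos: [0.4107, -0.3608, 0.4787]
ee_rot: [-0.014, 1.0, -0.0, -0.002]
force: [-0.5, 0.7, 0.2]
opening: 0.0
grip_force: 0.0
wrist 0 []
top 48 [(118, np.float64(139.3)), (126, np.float64(142.0)), (134, np.float64(142.8)), (142, np.float64(142.6)), (150, np.float64(144.2)), (158, np.float64(144.9)), (166, np.float64(146.4)), (174, np.float64(143.8))]
```

```bash
python3 -c "
from workcell import order
print(order.hand_in())"
```

```text
the job is handed in; nothing more can be done
None
```

The job is handed in at about 20 s robot time: the board lies flat in the jig and clamped, the cradle is at its 45° position, and the lock bolt is fully home. I touched none of the other things on the bench, though I didn't measure them again at the end.

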